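Refit the cover plate of the bench pump

TASK

Refit the cover on the bench pump's sloping front panel: pick up the larger of the two cover plates by its grip, lay it on the tops of the two studs just short of the ledge, and slide it up the slope under the ledge, feeling for the moment its two holes drop over the studs. Leave it lying flush on the panel and let go. Leave the smaller cover plate and the loose things on the worktop where they are.

Things in the scene. Friction and masses are not known exactly. Their poses are not given: they have to be found in the camera images.
- pump: White bench pump, fixed, 160 deep (x) x 170 wide (y) mm, 113 high at the back, 30 at the front. Origin: centre of its underside; x points from its low front to its high back, z up. Its front panel slopes up toward the back at 30 degrees from level.
- front_panel: The pump's sloping panel. Origin: on its surface, centre of the cover's seat, midway between the studs; x up the slope, y along the pump's width, z square out of the panel. Surface z = 0 from x = -70 to +46, y +-85 mm, with an opening x +-22, y +-30 mm. Polished studs stand square on it at x = 0, y = +48 and -48 mm: 8 mm diameter, 7 high, the last 2.5 mm tapering to 3 mm diameter.
- cover: Larger cover plate, loose, about 140 g: aluminium, 80 (x) x 124 (y) x 5 mm, holes of 12 mm diameter at x = 0, y = +-48 mm; on top in the middle a black upright grip 50 long (x), 14 thick (y), its top 37 mm above the underside. Origin: centre of the underside, z to the grip side. Starts flat, grip up. Seated, its frame matches front_panel's (or half-turned about z) with 2 mm of play.
- small_cover: Smaller cover plate, loose, does not fit: same look and grip, plate 64 (x) x 100 (y) x 5 mm, holes only 64 mm apart. Origin: centre of its underside. Lies flat on the worktop; the two plates may have swapped places.
- film_can: Small dark screw-cap can, loose bystander, 26 mm diameter, 42 high, upright. Origin: centre of its underside.
- label_roll: White label roll, loose bystander, 52 mm diameter, 31 high, standing flat. Origin: centre of its underside.
- strip_tub: Tall white tub with cap, loose bystander, 42 mm diameter, 125 high, upright. Origin: centre of its underside.
- stapler: Black stapler, loose bystander, 100 x 28 x 36 mm. Origin: centre of its underside.
- ledge (a point): Middle of the lower edge of the ledge that overhangs the top of the panel over its full width: at x = +30, z = 17 mm in the panel's frame. The ledge is 6 mm thick; 17 mm is free beneath it back to a wall at panel x = +46 mm. The 5 mm plate goes in beneath it with its underside 7 (stud tops) to 12 mm off the panel; seated, its upper edge is 10 mm in under the ledge.

How it is judged:
By the outcome, as a careful person would: the job done as asked, in the order asked, and still so for the second after the job is handed in, with the robot touching nothing.
It also fails if it takes over 45 s, if anything falls off the work surface, if the arm or the gripper's body presses on something with over 40 N, if the wrist force passes 120 N, or if a joint passes its speed limit or range.

ROBOT

A 6-joint arm with a two-finger parallel gripper is mounted at the origin on a cart in front of the work surface, level with it; the furniture and walls round the work are solid. World frame = base frame: x ahead of the robot, y to its left, z up, the work surface at z = 0. Lengths are in m, angles in rad, forces in N, time in s.
With the tool pointing down it reaches from about 0.25 to 0.725 m from the base axis. Payload 4 kg.
Tool frame: the origin (TCP) lies on the centre line of the jaws, within the pads' length; the fingertips stand 22 mm ahead of it and the grasp point (between the pads) lies 3 mm ahead of it; z points along the fingers, y is the line along which they close (so a half turn about z gives the same grasp; the last joint's range is limited). The gripper opens to 85 mm and grips with 20 to 120 N. Pads are 22 mm wide; open, the fingers measure 114 mm over their backs; the gripper's body (76 mm by 85 mm) begins 54 mm behind the grasp point. The pads swing forward as they close: fully open they stand 13 mm farther back than shut.
Start: joints at [1.164, 0.241, 0.005, 1.335, 0, 1.571], TCP at [0.198, 0.459, 0.253] pointing down, gripper open.
Joint ranges: [-2.72, 2.72], [-1.05, 1.87], [-1.09, 1.28], [-1.99, 2.15], [-1.42, 1.44], [-3.14, 3.14]. Speed limits (rad/s): [2.79, 2.79, 3.14, 3.14, 3.14, 3.14].

INTERFACE

Orientations are given as a unit quaternion [x, y, z, w].
In Python, from workcell import bot gives the robot as it stands.
- The arm moves only by the shell command python3 -m inch 'ROWS'. ROWS is JSON, one flat list of numbers, 7 for each row, row after row: the shift along the world's x, y, z in mm, then the turn, a rotation vector about the world's x, y, z in rad, then the opening in per cent of the stroke, from 0 (shut) to 100 (fully open). A call has 1 to 8 rows; each row is the pose to reach, as a shift and turn from the pose commanded when the call began; what a row does not reach only later rows make up. A row lasts 1/12 s, in which the tool goes at most 41.7 mm and 7.16 degrees, less where a joint would pass 70% of its speed; a pose out of reach is approached as far as the arm can. A call with a gripper value outside its range is refused whole. The fingers move at their own pace and stop on an object; the grip force is fixed at half the most. Time passes only in rows, so rows that repeat a pose let the fingers close. It gives the time, the measured TCP pose, the force, the opening and the grip force at its end, in the units of the state.
- bot.get_obs(): the state, without advancing time (a new reading comes with each control period).
- bot.camera(name): name is "scene" or "top"; returns the picture (384x512x3 uint8, blue, green, red); there is no depth.
- bot.camera_info(name): a dict with "intrinsics" (3x3 intrinsics, pixels), "camera_from_world" (4x4, takes a point from world to camera coordinates). Camera axes: x right, y down, z forward; pixel columns grow to the right and rows downward; lengths in m; the calibration is good to about 2 mm. A picture is of the moment at which its call begins. camera_info takes no time and is no camera call.
- bot.job_done(): hands the job in; it is judged then, once.
Trained networks look in the newest picture that a camera, given by its name, has taken for a name from the list of things; names that differ only in an ending like _2 or _b are one class to them, and where a whole thing is asked for, a point or a joint stands for the part that bears it (a point fixed in the world has none). Each returns a list of dicts, best first, with "confidence" (0 to 1); they miss things now and then, are a little off and sometimes report something else, mostly with a low value. They report only what shows in the picture. A call takes as long as a camera call.
- bot.silhouettes(camera, target): "mask" (384x512 bool, what is visible of it) and "uv" ([column, row] in pixels, amid what is visible of it).
- bot.spot_point(camera, target): "uv" ([column, row] in pixels: a listed point, or the origin of a listed thing).
The state is a dict: "clock": time; "joint_pos": joint angles; "joint_vel": joint speeds; "tau": joint torques, N m; "eef_pos": TCP position; "tool_rot": TCP orientation; "ft_force": force on the tool from outside, world axes, zero at the start; "ft_torque": the same for the moment, N m; "grip_width": finger opening in m; "grasp_force": force on a finger pad.
Only numpy, scipy, OpenCV 4.12 (cv2) and the standard library are available. Lean on these libraries where they do the work, as an engineer would, in place of code of your own. Each camera call takes 0.05 s, during which the arm holds its last target. There are 200 camera calls.

## Working session

There is one attempt and no reset: what is moved stays moved. The work goes in short steps, Python scripts to look and compute and a shell command to move; the robot and the scene stay as the last step left them, time stands still between calls to the robot, and variables do not carry over. Pictures are saved under pics/ and viewed, at most 10 in all, crops included, and the job is handed in when it is done.

```bash
ls; mkdir -p pics; python3 - <<'E'
from workcell import bot
import cv2, numpy as np
for c in ["scene","top"]:
    im=bot.camera(c); cv2.imwrite(f"pics/{c}0.png",im)
    i=bot.camera_info(c); print(c,np.round(i["intrinsics"],1).tolist(),np.round(i["camera_from_world"],3).tolist())
    for t in ["pump","front_panel","cover","small_cover","film_can","label_roll","strip_tub","stapler","ledge"]:
        print(t,[(np.round(d["uv"]).tolist(),round(d["confidence"],2)) for d in bot.spot_point(c,t)][:3])
o=bot.get_obs(); print(o["clock"],o["eef_pos"],o["tool_rot"],o["ft_force"])
E
```

```text
pics
scene [[462.2, 0.0, 255.9], [0.0, 462.2, 192.0], [0.0, 0.0, 1.0]] [[0.676, -0.737, 0.018, -0.289], [-0.523, -0.497, -0.693, 0.346], [0.519, 0.459, -0.721, 1.091], [0.0, 0.0, 0.0, 1.0]]
pump [([234.0, 202.0], 0.95)]
front_panel []
cover [([299.0, 276.0], 0.8)]
small_cover [([361.0, 306.0], 0.7)]
film_can [([234.0, 203.0], 0.73), ([314.0, 235.0], 0.59)]
label_roll [([356.0, 262.0], 0.84), ([359.0, 305.0], 0.31)]
strip_tub [([174.0, 151.0], 0.87)]
stapler [([148.0, 160.0], 0.75)]
ledge [([230.0, 180.0], 0.82)]
top [[480.4, 0.0, 248.7], [0.0, 480.4, 192.4], [0.0, 0.0, 1.0]] [[0.13, -0.991, -0.001, -0.001], [-0.926, -0.122, -0.356, 0.453], [0.353, 0.047, -0.934, 1.456], [0.0, 0.0, 0.0, 1.0]]
pump [([228.0, 188.0], 0.82)]
front_panel [([226.0, 190.0], 0.85)]
cover [([317.0, 225.0], 0.63)]
small_cover [([369.0, 215.0], 0.83)]
film_can [([302.0, 186.0], 0.38)]
label_roll [([128.0, 196.0], 0.3)]
strip_tub [([143.0, 173.0], 0.9)]
stapler [([130.0, 193.0], 0.74)]
ledge [([222.0, 186.0], 0.97)]
1.0 [0.19782503 0.45919906 0.25332938] [2.01993162e-01 9.79386932e-01 1.82905889e-05 1.01149565e-05] [-0.44453208 -0.43196161  0.14183884]
```

```bash
python3 - <<'E'
import cv2
a=cv2.imread("pics/scene0.png"); b=cv2.imread("pics/top0.png")
cv2.imwrite("pics/a.png",cv2.resize(a[110:350,90:410],(800,600),interpolation=cv2.INTER_CUBIC))
cv2.imwrite("pics/b.png",cv2.resize(b[110:290,100:420],(800,450),interpolation=cv2.INTER_CUBIC))
E
```

```text
(no output)
```

View pics/a.png

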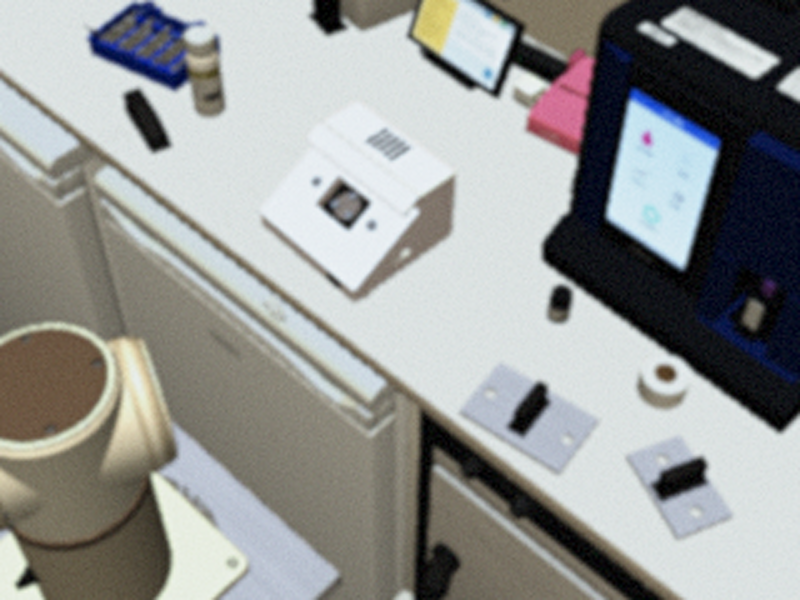

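View pics/b.png

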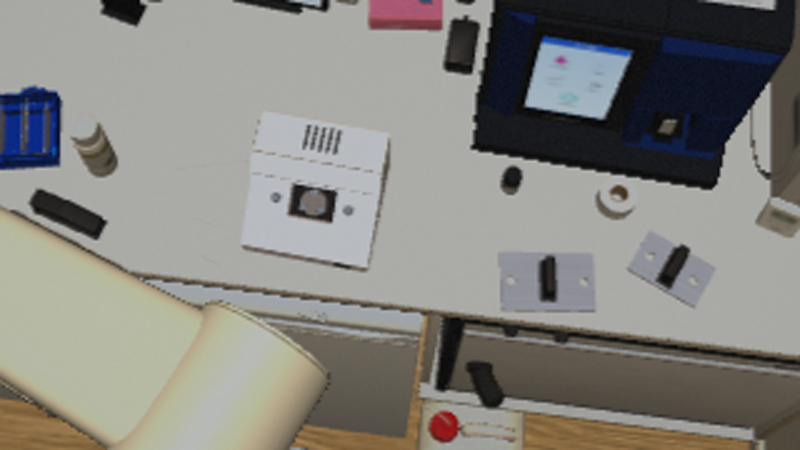

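The larger plate is the one near the dark can: scene pixel (302,276), top pixel (319,222). The smaller one is to its right. The pump's studs are at about (210,189) and (239,194) in the top view. Next I'll fit the poses by matching silhouettes in both views.

```bash
cat > h.py <<'E'
from workcell import bot
import cv2, numpy as np
from scipy.optimize import minimize
from scipy.spatial.transform import Rotation as R
I={c:bot.camera_info(c) for c in ["scene","top"]}
def proj(c,P):
    M=np.array(I[c]["camera_from_world"]);K=np.array(I[c]["intrinsics"])
    q=(np.atleast_2d(P)@M[:3,:3].T+M[:3,3])@K.T
    return q[:,:2]/q[:,2:]
def T(p,P): # planar pose x,y,yaw
    return np.atleast_2d(P)@R.from_euler('z',p[2]).as_matrix().T+[p[0],p[1],0]
def box(x,y,z0,z1): return np.array([[a,b,c] for a in(-x,x) for b in(-y,y) for c in(z0,z1)])
prof=[(-.08,0),(-.08,.03),(-.005,.0999),(.018,.113),(.08,.113),(.08,0)]
pump=[np.array([[x,y,z] for x,z in prof for y in(-.085,.085)])]
cover=[box(.04,.062,0,.005),box(.025,.007,.005,.037)]
P30=R.from_euler('y',-np.pi/6).as_matrix()
def panel(P): return np.atleast_2d(P)@P30.T+[-.0194,0,.065]   # panel->pump
S=4
def render(c,parts,p):
    m=np.zeros((384*S,512*S),np.uint8)
    for q in parts:
        cv2.fillConvexPoly(m,cv2.convexHull(np.round((proj(c,T(p,q))+.5)*S).astype(np.int32)),1)
    return cv2.resize(m.astype(np.float32),(512,384),interpolation=cv2.INTER_AREA)
def fit(parts,masks,p0):
    f=lambda p:sum(np.abs(render(c,parts,p)-m).sum()/m.sum() for c,m in masks.items())
    s=np.array([[0,0,0],[.015,0,0],[0,.015,0],[0,0,.15]])
    r=minimize(f,p0,method="Nelder-Mead",options=dict(initial_simplex=p0+s,xatol=1e-5,fatol=1e-5,maxiter=400))
    r=minimize(f,r.x,method="Nelder-Mead",options=dict(initial_simplex=r.x+s/4,xatol=1e-5,fatol=1e-5,maxiter=400))
    return r.x,r.fun
def ray(c,uv,z):
    M=np.array(I[c]["camera_from_world"]);K=np.array(I[c]["intrinsics"])
    d=M[:3,:3].T@np.linalg.solve(K,[*uv,1]); o=-M[:3,:3].T@M[:3,3]
    return o+d*(z-o[2])/d[2]
E
python3 - <<'E'
from h import *
for c in I: bot.camera(c)
mk=lambda t,near:{c:min(bot.silhouettes(c,t),key=lambda d:np.hypot(*(np.array(d["uv"])-near[c])))["mask"].astype(np.float32) for c in I}
a=ray("top",(319,224),.005); b=ray("scene",(302,277),.005); print("cover approx",a,b)
mc=mk("cover",dict(scene=(302,276),top=(319,222)))
for y0 in (0,.2): print("cover",fit(cover,mc,np.array([a[0],a[1],y0])))
u=ray("top",(226,190),.065); print("pump",u)
mp=mk("pump",dict(scene=(234,200),top=(226,185)))
for m in (mp,{"top":mp["top"]},{"scene":mp["scene"]}):
    p,e=fit(pump,m,np.array([u[0],u[1],.1])); print("pump",p,e)
    st=T(p,panel([[0,.048,.007],[0,-.048,.007],[.03,0,.017],[-.022,.03,0],[-.022,-.03,0]]))
    for c in I: print(c,np.round(proj(c,st),1).tolist())
for n,t in (("strip_tub",(143,173)),("film_can",(304,182)),("label_roll",(346,190))): print(n,ray("top",t,0.02)) 
for c in I:
    im=cv2.imread(f"pics/{c}0.png"); cv2.imwrite(f"pics/z{c}.png",cv2.resize(im[150:230,190:290] if c=="top" else im[150:235,190:280],None,fx=7,fy=7,interpolation=cv2.INTER_CUBIC)[:600,:800])
E
```

```text
cover approx [ 0.39847975 -0.18185567  0.005     ] [ 0.40498645 -0.18460534  0.005     ]
cover (array([ 0.40490529, -0.17887116,  0.1301881 ]), np.float64(0.1164274513721466))
cover (array([ 0.40518027, -0.17910034,  0.12713026]), np.float64(0.12316819280385971))
pump [0.45480257 0.13360582 0.065     ]
pump [ 0.47032398  0.13843443 -0.07015505] 0.1223766878247261
scene [[214.7, 181.3], [236.4, 198.8], [230.7, 180.6], [214.8, 191.1], [228.3, 202.2]]
top [[209.2, 188.4], [238.1, 193.9], [224.7, 182.5], [213.9, 195.7], [231.8, 199.1]]
pump [ 0.46998862  0.13826011 -0.06082079] 0.03514016419649124
scene [[214.6, 181.4], [236.6, 198.9], [230.6, 180.7], [214.8, 191.3], [228.4, 202.3]]
top [[209.2, 188.7], [238.3, 193.9], [224.7, 182.6], [214.0, 195.9], [232.0, 199.2]]
pump [ 0.47347412  0.14015289 -0.0657536 ] 0.08185303956270218
scene [[215.0, 180.5], [236.9, 197.9], [231.0, 179.8], [215.2, 190.3], [228.7, 201.3]]
top [[208.8, 187.5], [237.8, 192.9], [224.3, 181.6], [213.5, 194.8], [231.5, 198.2]]
strip_tub [0.49633176 0.42688529 0.02      ]
film_can [ 0.53464427 -0.11839935  0.02      ]
label_roll [ 0.52412754 -0.26052401  0.02      ]
```

View pics/ztop.png

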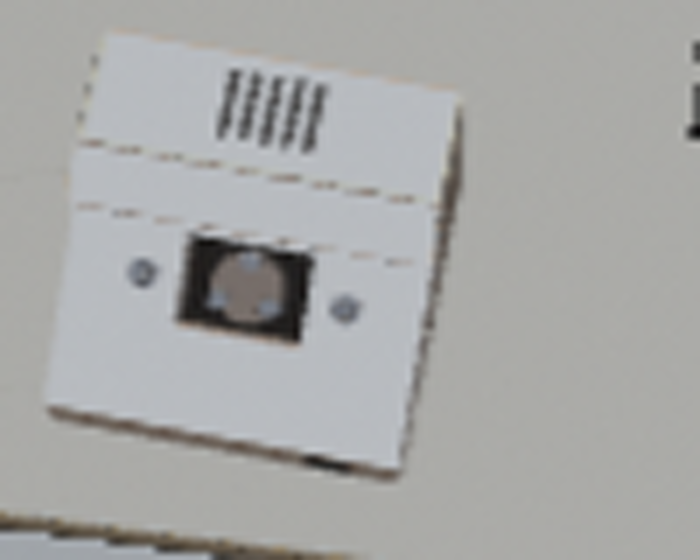

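View pics/zscene.png

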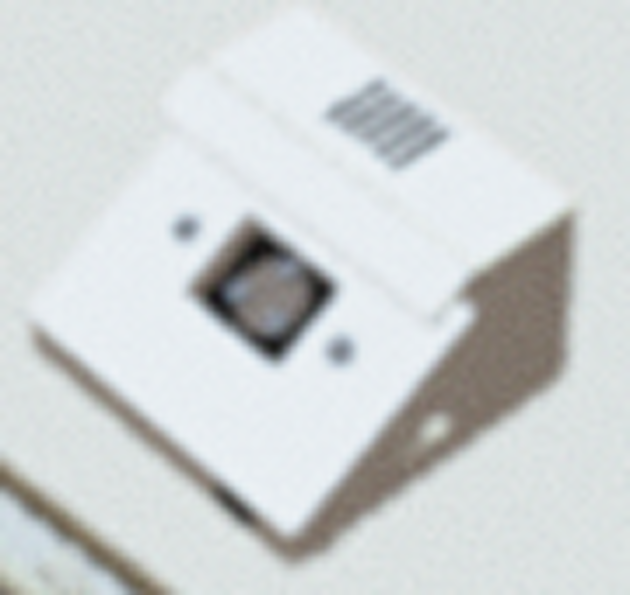

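```bash
python3 - <<'E'
from h import *
from scipy.optimize import least_squares
pts=np.array([[0,.048,.007],[0,-.048,.007],[-.022,.03,0],[-.022,-.03,0]])
ob={"top":[(210,188.4),(238.9,193.6),(215,195.3),(232.4,198.6)],"scene":[(216,182.1),(238.1,199.6),(217,190.7),(228.9,201)]}
for cs in (["top"],["scene"],["top","scene"]):
    r=least_squares(lambda p:np.concatenate([(proj(c,T(p,panel(pts)))-ob[c]).ravel() for c in cs]),[.47,.138,-.065])
    print(cs,r.x,np.round(r.fun,1))
r4=least_squares(lambda p:np.concatenate([(proj(c,T(p,panel(pts))+[0,0,p[3]])-ob[c]).ravel() for c in I]),[.47,.138,-.065,0]); print(r4.x,np.round(r4.fun,1))
# holes: find bright blobs near cover
for c,p in (("top",(300,205,345,240)),("scene",(270,250,335,305))):
    im=cv2.imread(f"pics/{c}0.png"); x0,y0,x1,y1=p
    cv2.imwrite(f"pics/h{c}.png",cv2.resize(im[y0:y1,x0:x1],None,fx=8,fy=8,interpolation=cv2.INTER_CUBIC))
a,b=cv2.imread("pics/htop.png"),cv2.imread("pics/hscene.png")
m=np.zeros((a.shape[0]+0+0,1,3),np.uint8)
H=max(a.shape[0],b.shape[0]);pad=lambda q:cv2.copyMakeBorder(q,0,H-q.shape[0],0,0,0)
o=np.hstack([pad(a),pad(b)])[:, :]; print(o.shape); cv2.imwrite("pics/cov.png",cv2.resize(o,(o.shape[1]*4//5*1,o.shape[0]*4//5)) if o.shape[1]>800 else o); print(cv2.imread("pics/cov.png").shape)
for c in I: print(c,np.round(proj(c,T([.405,-.179,.127],[[0,.048,.005],[0,-.048,.005],[.025,0,.037],[-.025,0,.037],[.04,.062,.005],[.04,-.062,.005],[-.04,.062,.005],[-.04,-.062,.005]])),1).tolist())
E
```

```text
['top'] [ 0.47182083  0.13616777 -0.062623  ] [-0.  -0.2  0.1 -0.1 -0.3  0.1  0.3  0.2]
['scene'] [ 0.47315793  0.13502851 -0.08465674] [ 0.3 -0.9 -0.4 -0.6 -0.7  0.3  0.7  1.2]
['top', 'scene'] [ 0.4725423   0.13550432 -0.07415492] [ 0.1 -0.6  0.2 -0.1 -0.2 -0.2  0.4  0.  -0.  -0.8 -0.4 -0.6 -0.9  0.4
  0.6  1.3]
[ 0.47277226  0.13568684 -0.07406361 -0.00049131] [-0.  -0.7 -0.4 -0.6 -0.9  0.5  0.6  1.3  0.1 -0.6  0.1 -0.2 -0.2 -0.2
  0.3  0. ]
(440, 880, 3)
(352, 704, 3)
scene [[285.0, 266.8], [316.2, 285.0], [306.4, 262.3], [296.3, 275.4], [288.6, 254.4], [328.4, 277.1], [272.3, 274.5], [313.0, 298.8]]
top [[303.7, 222.0], [332.8, 222.1], [319.2, 211.7], [320.0, 226.5], [299.1, 210.5], [336.3, 210.6], [299.9, 233.6], [337.8, 233.8]]
```

View pics/cov.png

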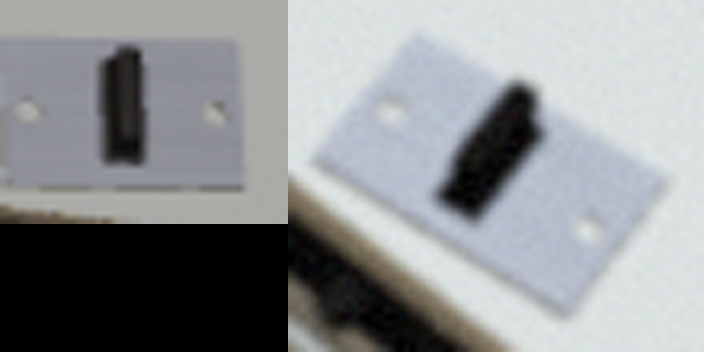

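The pump sits at about (0.472, 0.136) with yaw −0.068, and the cover at about (0.405, −0.180) with yaw 0.128. The marked holes and studs agree to within 1 px. Now I'll move over the grip.

```bash
python3 -m inch '[40,-40,0,0,0,0.1,100, 60,-80,0,0,0,0.2,100, 80,-120,0,0,0,0.3,100, 90,-160,0,0,0,0.4,100, 100,-200,0,0,0,0.5,100, 110,-240,0,0,0,0.534,100, 120,-280,0,0,0,0.534,100, 130,-320,0,0,0,0.534,100]'; python3 -c "
from workcell import bot;o=bot.get_obs();print(o['joint_pos'],o['ft_force'])"
```

```text
clock: 1.97
eef_pos: [0.3233, 0.1554, 0.2535]
tool_rot: [-0.064, 0.998, 0.0, 0.0]
ft_force: [0.7, -0.9, 0.1]
grip_width: 0.085
grasp_force: 0.0
[ 4.48091696e-01 -4.23042827e-02 -3.13508506e-01  1.29865263e+00
 -1.48048529e-04  3.20047873e-01] [ 0.66949109 -0.91903509  0.12498735]
```

```bash
python3 -m inch '[10,-40,0,0,0,0,100, 20,-80,-5,0,0,0,100, 30,-120,-20,0,0,0,100, 40,-160,-35,0,0,0,100, 50,-200,-50,0,0,0,100, 60,-240,-65,0,0,0,100, 70,-280,-85,0,0,0,100, 77,-319,-103,0,0,0,100]'; python3 -m inch '[0,0,0,0,0,0,100,0,0,0,0,0,0,100,0,0,0,0,0,0,100,0,0,0,0,0,0,100]'; python3 - <<'E'
from h import *
for c in I: cv2.imwrite(f"pics/n{c}.png",bot.camera(c))
o=bot.get_obs(); p=o["eef_pos"]; print(p,R.from_quat(o["tool_rot"]).as_matrix().round(3).tolist(),o["joint_pos"].round(2) if hasattr(o["joint_pos"],"round") else o["joint_pos"])
a=cv2.imread("pics/ntop.png")[140:260,250:390];b=cv2.imread("pics/nscene.png")[170:310,240:360]
cv2.imwrite("pics/n.png",np.hstack([cv2.resize(a,(400,343)),cv2.resize(b,(400,467))[:343] if 0 else cv2.resize(b[:, :],(294,343))]))
for c in I: print(c,proj(c,p+[0,0,-.022]).round(1),proj(c,p).round(1))
E
```

```text
clock: 2.63
eef_pos: [0.3983, -0.1509, 0.1562]
tool_rot: [-0.063, 0.998, -0.0, 0.001]
ft_force: [0.3, -0.1, -0.3]
grip_width: 0.0855
grasp_force: 0.0
clock: 2.97
eef_pos: [0.3978, -0.1479, 0.157]
tool_rot: [-0.064, 0.998, 0.0, 0.0]
ft_force: [0.4, 0.2, 0.2]
grip_width: 0.0857
grasp_force: 0.0
[ 0.39811824 -0.14759202  0.15722948] [[-0.992, -0.129, 0.001], [-0.129, 0.992, -0.0], [-0.001, -0.001, -1.0]] [-0.36  0.16 -0.36  1.05  0.   -0.48]
scene [[293.2 240.2]] [[293.9 234.5]]
top [[313.6 210.1]] [[314.5 207.7]]
```

View pics/n.png

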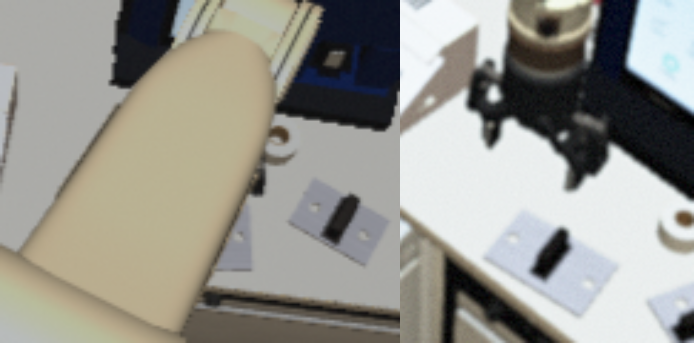

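The scene view shows the fingertips at about (277,227) and (309,246). That matches where the robot pose projects, so I'll go down onto the grip.

```bash
python3 -m inch '[7,-33,0,0,0,0,80, 7,-33,-30,0,0,0,70, 7,-33,-60,0,0,0,60, 7,-33,-90,0,0,0,60, 7,-33,-110,0,0,0,60, 7,-33,-120,0,0,0,60, 7,-33,-124,0,0,0,60, 7,-33,-124,0,0,0,60]'; python3 -m inch '[0,0,0,0,0,0,60,0,0,0,0,0,0,60]'
```

```text
clock: 3.73
eef_pos: [0.4046, -0.1805, 0.0322]
tool_rot: [-0.065, 0.998, 0.0, -0.0]
ft_force: [0.2, 0.6, 0.3]
grip_width: 0.0515
grasp_force: 0.0
clock: 3.9
eef_pos: [0.4059, -0.1817, 0.0337]
tool_rot: [-0.064, 0.998, -0.001, 0.001]
ft_force: [0.6, 0.1, 0.6]
grip_width: 0.0514
grasp_force: 0.0
```

```bash
python3 -m inch '[0,0,0,0,0,0,30,0,0,0,0,0,0,15,0,0,0,0,0,0,0,0,0,0,0,0,0,0,0,0,0,0,0,0,0,0,0,0,0,0,0,0,0,0,0,0,0,0,0,0,0,0,0,0,0,0]'; python3 -m inch '[0,0,10,0,0,0,0,0,0,40,0,0,0,0,0,0,80,0,0,0,0,0,0,120,0,0,0,0,0,0,150,0,0,0,0,0,0,150,0,0,0,0]'
```

```text
clock: 4.57
eef_pos: [0.4054, -0.1819, 0.0333]
tool_rot: [-0.064, 0.998, -0.0, 0.001]
ft_force: [0.5, 1.6, 6.6]
grip_width: 0.0129
grasp_force: 59.5
clock: 5.07
eef_pos: [0.4083, -0.1833, 0.1887]
tool_rot: [-0.063, 0.998, -0.003, 0.005]
ft_force: [1.6, -0.8, -1.8]
grip_width: 0.0128
grasp_force: 58.7
```

```bash
cat >> h.py <<'E'
PUMP=[.472,.136,-.066]
def target(cx,cy,cz,pump=None,h=.0335,roll=0):
    pump=PUMP if pump is None else pump
    # TCP world pos & rotation for cover underside at panel (cx,cy,cz) mm
    pos=T(pump,panel(np.array([cx,cy,cz])/1000+[0,0,h]))[0]
    rot=R.from_euler('z',pump[2])*R.from_euler('y',-np.pi/6)*R.from_quat([0,1,0,0])
    return pos,rot
def delta(tp,tr,cp,cr):
    return ((tp-cp)*1000).round(1),(tr*R.from_quat(cr).inv()).as_rotvec().round(4)
E
python3 -m inch '[0,0,0,0,0,0,0,0,0,0,0,0,0,0]'
python3 - <<'E'
from h import *
o=bot.get_obs(); print(o["eef_pos"],o["tool_rot"],o["ft_force"])
tp,tr=target(-15,0,45); print(tp,delta(tp,tr,o["eef_pos"],o["tool_rot"]))
E
```

```text
clock: 5.23
eef_pos: [0.4039, -0.1813, 0.1815]
tool_rot: [-0.064, 0.998, 0.0, -0.001]
ft_force: [0.3, -0.7, -1.7]
grip_width: 0.013
grasp_force: 58.7
[ 0.40389862 -0.18130536  0.18147855] [-6.35145241e-02  9.97980538e-01  3.81454973e-04 -7.78598374e-04] [ 0.34833705 -0.67271607 -1.71334456]
[0.4005156  0.14072483 0.12548299] (array([ -3.4, 322. , -56. ]), array([ 0.0152, -0.5257, -0.1889]))
```

```bash
python3 -m inch '[0,35,20,0,0,0,0, 0,70,30,0,0,0,0, 0,105,30,0.003,-0.1,-0.036,0, 0,140,30,0.006,-0.2,-0.072,0, 0,175,30,0.009,-0.3,-0.108,0, 0,210,30,0.012,-0.4,-0.144,0, -2,245,30,0.015,-0.5,-0.18,0, -3,280,30,0.015,-0.526,-0.189,0]'; python3 -m inch '[0,20,0,0,0,0,0,0,42,0,0,0,0,0,0,42,-20,0,0,0,0,0,42,-20,0,0,0,0,0,42,-20,0,0,0,0]'
python3 - <<'E'
from h import *
o=bot.get_obs(); print(o["eef_pos"],o["ft_force"])
tp,tr=target(-15,0,45); print(tp,delta(tp,tr,o["eef_pos"],o["tool_rot"]))
tp,tr=target(-15,0,12); print(tp,delta(tp,tr,o["eef_pos"],o["tool_rot"]))
E
```

```text
clock: 5.9
eef_pos: [0.3955, 0.0975, 0.2071]
tool_rot: [0.033, 0.966, -0.01, 0.257]
ft_force: [-0.1, -0.6, -1.6]
grip_width: 0.0133
grasp_force: 59.0
clock: 6.32
eef_pos: [0.3991, 0.1393, 0.1889]
tool_rot: [0.031, 0.966, -0.011, 0.256]
ft_force: [-0.4, -0.0, -1.1]
grip_width: 0.0127
grasp_force: 59.1
[0.39911812 0.1392856  0.18893959] [-0.39024612 -0.04566007 -1.14799332]
[0.4005156  0.14072483 0.12548299] (array([  1.4,   1.4, -63.5]), array([ 0.0053, -0.0055, -0.0005]))
[0.41697967 0.13963662 0.09690416] (array([ 17.9,   0.4, -92. ]), array([ 0.0053, -0.0055, -0.0005]))
```

```bash
python3 -m inch '[1,1,-35,0,0,0,0, 1,1,-63,0.005,-0.005,0,0, 8,1,-74,0.005,-0.005,0,0, 14,1,-85,0.005,-0.005,0,0, 14,1,-85,0.005,-0.005,0,0, 14,1,-85,0.005,-0.005,0,0]'
python3 - <<'E'
from h import *
for c in I: cv2.imwrite(f"pics/k{c}.png",bot.camera(c))
o=bot.get_obs(); tp,tr=target(-15,0,20); print(o["eef_pos"],delta(tp,tr,o["eef_pos"],o["tool_rot"]),o["ft_force"])
a=cv2.imread("pics/ktop.png")[150:230,190:270];b=cv2.imread("pics/kscene.png")[150:230,190:270]
cv2.imwrite("pics/k.png",np.hstack([cv2.resize(q,(400,400),interpolation=cv2.INTER_CUBIC) for q in(a,b)]))
# predicted plate in hand
Rt=R.from_quat(o["tool_rot"]).as_matrix()
q=np.array([[a*.04,b*.062,.005] for a,b in((1,1),(1,-1),(-1,-1),(-1,1))]+[[0,.048,.005],[0,-.048,.005]])
f=np.diag([-1,1,-1]); W=o["eef_pos"]+((q-[0,0,.0335])@f.T)@Rt.T
for c in I: print(c,((proj(c,W)-[190,150]+.5)*5).round().tolist(), ((proj(c,T(PUMP,panel([[0,.048,.007],[0,-.048,.007],[.03,.085,.017],[.03,-.085,.017]])))-[190,150]+.5)*5).round().tolist())
E
```

```text
clock: 6.82
eef_pos: [0.4144, 0.1397, 0.106]
tool_rot: [0.033, 0.965, -0.008, 0.26]
ft_force: [-1.7, -0.7, -4.3]
grip_width: 0.0128
grasp_force: 58.9
[0.41418055 0.14001489 0.10655996] (array([-1.2, -0.1, -2.7]), array([-0.0018,  0.0029,  0.0015])) [-2.91005881 -1.82641047 -4.41737408]
scene [[131.0, 98.0], [275.0, 211.0], [183.0, 321.0], [43.0, 203.0], [102.0, 163.0], [212.0, 252.0]] [[131.0, 160.0], [240.0, 247.0], [116.0, 82.0], [312.0, 235.0]]
top [[82.0, 151.0], [272.0, 187.0], [251.0, 308.0], [63.0, 272.0], [94.0, 216.0], [240.0, 244.0]] [[102.0, 193.0], [247.0, 220.0], [51.0, 139.0], [310.0, 187.0]]
```

View pics/k.png

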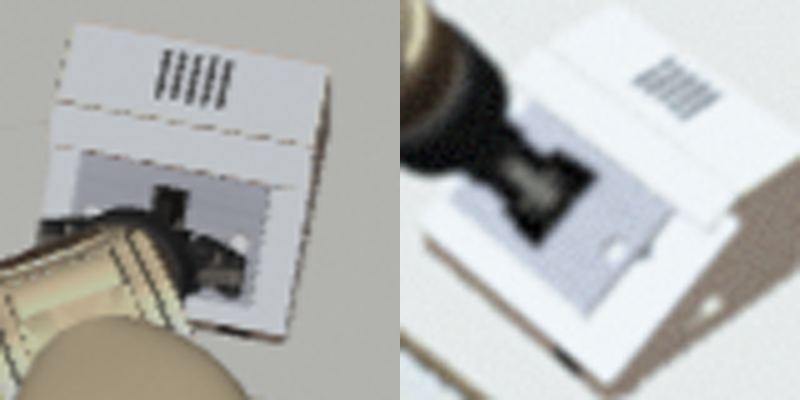

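The plate hangs over the panel with its upper edge right at the ledge, corners (80,150) and (270,187) in the top crop. One stud shows beside it at (645,247). There's a light force on the tool, so I'll back off down the slope and compare.

```bash
python3 -m inch '[-2,0,-1,0,0,0,0,-5,-1,-2.5,0,0,0,0,-5,-1,-2.5,0,0,0,0,-5,-1,-2.5,0,0,0,0]'
cat > st.py <<'E'
from h import *
o=bot.get_obs(); Rp=(R.from_euler('z',PUMP[2])*R.from_euler('y',-np.pi/6))
tp,tr=target(0,0,0); d=Rp.inv().apply(np.array(o["eef_pos"])-tp)*1000
print("t",round(o["clock"],2),"cover in panel mm",d.round(1),"rot",(tr.inv()*R.from_quat(o["tool_rot"])).as_rotvec().round(3),"F panel",Rp.inv().apply(o["ft_force"]).round(1),"M",np.round(o["ft_torque"],2), "world for +1x",Rp.apply([1,0,0]).round(2),"+1z",Rp.apply([0,0,1]).round(2))
E
python3 st.py
```

```text
clock: 7.25
eef_pos: [0.4114, 0.1409, 0.106]
tool_rot: [0.033, 0.964, -0.006, 0.263]
ft_force: [0.3, 0.1, -1.3]
grip_width: 0.0128
grasp_force: 59.2
t 7.25 cover in panel mm [-15.3   0.9  22.7] rot [-0.005 -0.009  0.003] F panel [-0.4  0.1 -1.3] M [-0.06  0.66  0.02] world for +1x [ 0.86 -0.06  0.5 ] +1z [-0.5   0.03  0.87]
```

Contact is gone, so the ledge is about 2.5 mm nearer than I estimated. I'll ease the plate down onto the stud tops just short of it.

```bash
python3 -m inch '[1,-1,-5,0,0,0,0,4,-1.8,-10,0,0,0,0,4.7,-1.8,-12.3,0,0,0,0,4.7,-1.8,-12.3,0,0,0,0,4.7,-1.8,-12.3,0,0,0,0]'; python3 st.py
```

```text
clock: 7.67
eef_pos: [0.4153, 0.1384, 0.0921]
tool_rot: [0.033, 0.965, -0.007, 0.261]
ft_force: [-0.9, 0.0, -1.1]
grip_width: 0.0128
grasp_force: 59.2
t 7.67 cover in panel mm [-18.8  -1.4   8.7] rot [-0.003 -0.005  0.003] F panel [-1.4 -0.  -0.5] M [ 0.03  0.65 -0.05] world for +1x [ 0.86 -0.06  0.5 ] +1z [-0.5   0.03  0.87]
```

```bash
python3 -m inch '[0.5,0,-0.9,0,0,0,0,1,0,-1.7,0,0,0,0,1,0,-1.7,0,0,0,0]'; python3 st.py;  python3 -m inch '[0.5,0,-0.9,0,0,0,0,1,0,-1.7,0,0,0,0,1,0,-1.7,0,0,0,0]'; python3 st.py
```

```text
clock: 7.92
eef_pos: [0.4166, 0.1386, 0.0909]
tool_rot: [0.033, 0.965, -0.007, 0.262]
ft_force: [-0.7, 0.0, -1.4]
grip_width: 0.0128
grasp_force: 59.2
t 7.92 cover in panel mm [-18.3  -1.1   7. ] rot [-0.003 -0.007  0.003] F panel [-1.3 -0.  -0.9] M [ 0.07  0.68 -0.02] world for +1x [ 0.86 -0.06  0.5 ] +1z [-0.5   0.03  0.87]
clock: 8.17
eef_pos: [0.4171, 0.1386, 0.09]
tool_rot: [0.032, 0.964, -0.007, 0.262]
ft_force: [-13.8, -1.1, 16.0]
grip_width: 0.013
grasp_force: 62.5
t 8.17 cover in panel mm [-18.3  -1.    5.9] rot [-0.004 -0.007  0.002] F panel [-3.9 -2.  20.7] M [-0.23  0.93 -0.25] world for +1x [ 0.86 -0.06  0.5 ] +1z [-0.5   0.03  0.87]
```

Contact with the stud tops, 20 N. I'll relieve it to a light press and slide up the slope.

```bash
python3 -m inch '[-0.4,0,0.6,0,0,0,0,-0.4,0,0.6,0,0,0,0]'; python3 st.py;  python3 -m inch '[1.7,-0.1,1,0,0,0,0,3.4,-0.2,2,0,0,0,0,5.2,-0.4,3,0,0,0,0,5.2,-0.4,3,0,0,0,0]'; python3 st.py
```

```text
clock: 8.33
eef_pos: [0.4168, 0.1386, 0.0904]
tool_rot: [0.032, 0.964, -0.006, 0.262]
ft_force: [-6.8, -0.4, 6.2]
grip_width: 0.0126
grasp_force: 60.5
t 8.33 cover in panel mm [-18.3  -1.    6.4] rot [-0.004 -0.007  0.002] F panel [-2.8 -0.9  8.8] M [-0.13  0.82 -0.1 ] world for +1x [ 0.86 -0.06  0.5 ] +1z [-0.5   0.03  0.87]
clock: 8.67
eef_pos: [0.4179, 0.1383, 0.0907]
tool_rot: [0.031, 0.966, -0.006, 0.258]
ft_force: [-19.7, 3.5, 13.5]
grip_width: 0.0128
grasp_force: 62.4
t 8.67 cover in panel mm [-17.2  -1.3   6.2] rot [-0.005  0.002 -0.001] F panel [-10.5   2.2  21.6] M [0.42 2.56 0.15] world for +1x [ 0.86 -0.06  0.5 ] +1z [-0.5   0.03  0.87]
```

The plate moved only 1 mm for 6 mm commanded. I'll look before pushing on.

```bash
python3 -m inch '[0,0,0,0,0,0,0,0,0,0,0,0,0,0]' >/dev/null; python3 st.py; python3 - <<'E'
from h import *
for c in I: cv2.imwrite(f"pics/m{c}.png",bot.camera(c))
o=bot.get_obs(); print(o["joint_pos"],o["tau"])
a=cv2.imread("pics/mtop.png")[155:215,195:255];b=cv2.imread("pics/mscene.png")[155:225,195:265]
cv2.imwrite("pics/m.png",np.hstack([cv2.resize(q,(400,400),interpolation=cv2.INTER_CUBIC) for q in(a,b)]))
Rt=R.from_quat(o["tool_rot"]).as_matrix()
q=np.array([[a*.04,b*.062,.005] for a,b in((1,1),(1,-1),(-1,-1),(-1,1))]+[[0,.048,.005],[0,-.048,.005]])
f=np.diag([-1,1,-1]); W=o["eef_pos"]+((q-[0,0,.0335])@f.T)@Rt.T
for c,o_,s in (("top",(195,155),400/60),("scene",(195,155),400/70)): print(c,((proj(c,W)-o_+.5)*s).round().tolist(), ((proj(c,T(PUMP,panel([[0,.048,.007],[0,-.048,.007],[.03,.085,.023],[.03,-.085,.023]])))-o_+.5)*s).round().tolist())
E
```

```text
t 8.83 cover in panel mm [-17.1  -1.3   6.2] rot [-0.005  0.002 -0.001] F panel [-11.1   1.   21. ] M [0.38 2.47 0.19] world for +1x [ 0.86 -0.06  0.5 ] +1z [-0.5   0.03  0.87]
[ 0.48406364  0.05417291 -0.86982346  0.1883771  -0.25903287  0.48692986] [-3.88069198e+00 -1.88439703e+01  2.41277236e+01 -6.40889794e+00
 -2.48818360e+00  7.19339951e-03]
top [[83.0, 175.0], [334.0, 221.0], [307.0, 381.0], [58.0, 335.0], [98.0, 260.0], [292.0, 296.0]] [[103.0, 224.0], [297.0, 260.0], [32.0, 154.0], [379.0, 218.0]]
scene [[129.0, 104.0], [293.0, 232.0], [190.0, 357.0], [30.0, 223.0], [97.0, 177.0], [222.0, 279.0]] [[121.0, 154.0], [246.0, 254.0], [99.0, 60.0], [324.0, 236.0]]
```

View pics/m.png

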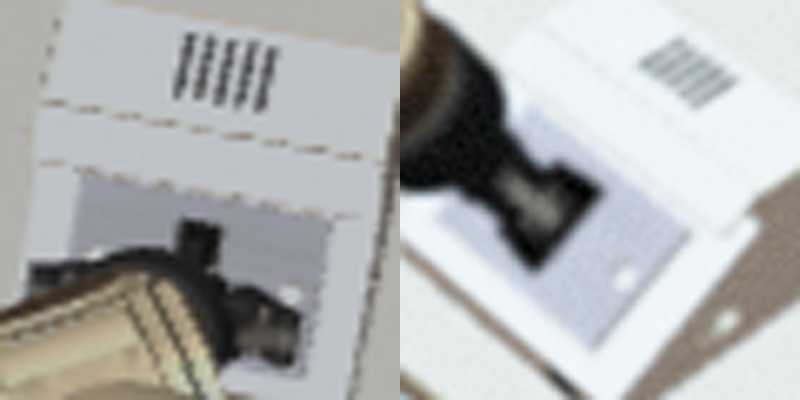

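The scene shows the plate on the stud tops with nothing in the way. The force ratio Fx/Fz of about 0.5 suggests it is just sticking by friction. I'll lighten the press so it slides.

```bash
python3 -m inch '[-0.3,0,0.5,0,0,0,0,-0.3,0,0.5,0,0,0,0]' >/dev/null; python3 st.py;python3 -m inch '[-0.3,0,0.5,0,0,0,0,-0.3,0,0.5,0,0,0,0]'>/dev/null; python3 st.py
```

```text
t 9.1 cover in panel mm [-14.1  -1.4   6.6] rot [-0.004 -0.004  0.001] F panel [-3.9 -0.5  5.8] M [-0.02  1.29 -0.04] world for +1x [ 0.86 -0.06  0.5 ] +1z [-0.5   0.03  0.87]
t 9.27 cover in panel mm [-12.2  -1.    7.1] rot [-0.004 -0.007  0.003] F panel [-0.3 -0.2 -1.3] M [0.04 0.65 0.04] world for +1x [ 0.86 -0.06  0.5 ] +1z [-0.5   0.03  0.87]
```

Confirmed, it was friction. Now I'll slide up with light contact in small steps.

```bash
python3 -m inch '[0.9,-0.1,0,0,0,0,0,1.9,-0.1,0.6,0,0,0,0]'>/dev/null; python3 st.py;python3 -m inch '[0.9,-0.1,0.5,0,0,0,0,1.7,-0.1,1,0,0,0,0,1.7,-0.1,1,0,0,0,0]'>/dev/null; python3 st.py;python3 -m inch '[0.9,-0.1,0.5,0,0,0,0,1.7,-0.1,1,0,0,0,0,1.7,-0.1,1,0,0,0,0]'>/dev/null; python3 st.py
```

```text
t 9.43 cover in panel mm [-11.4  -1.1   6.5] rot [-0.004 -0.004  0.002] F panel [-5.3  1.2  7.7] M [0.24 1.58 0.03] world for +1x [ 0.86 -0.06  0.5 ] +1z [-0.5   0.03  0.87]
t 9.68 cover in panel mm [-9.9 -1.3  6.5] rot [-0.004 -0.004  0.002] F panel [-3.9  0.7  6.7] M [0.09 1.37 0.01] world for +1x [ 0.86 -0.06  0.5 ] +1z [-0.5   0.03  0.87]
t 9.93 cover in panel mm [-6.7 -1.2  6.5] rot [-0.003 -0.006  0.003] F panel [-0.8 -0.  -0.9] M [-0.03  0.74 -0.11] world for +1x [ 0.86 -0.06  0.5 ] +1z [-0.5   0.03  0.87]
```

```bash
python3 -m inch '[0.2,0,-0.4,0,0,0,0,0.2,0,-0.4,0,0,0,0]'>/dev/null; python3 st.py;python3 -m inch '[1,-0.1,0.3,0,0,0,0,1,-0.1,0.3,0,0,0,0]'>/dev/null; python3 st.py;python3 -m inch '[1,-0.1,0.3,0,0,0,0,1,-0.1,0.3,0,0,0,0]'>/dev/null; python3 st.py
```

```text
t 10.1 cover in panel mm [-6. -1.  6.] rot [-0.004 -0.007  0.003] F panel [-0.5  0.  -1.9] M [0.05 0.61 0.04] world for +1x [ 0.86 -0.06  0.5 ] +1z [-0.5   0.03  0.87]
t 10.27 cover in panel mm [-5.  -1.   5.8] rot [-0.004 -0.007  0.003] F panel [-0.4  0.1 -2.1] M [-0.03  0.65  0.01] world for +1x [ 0.86 -0.06  0.5 ] +1z [-0.5   0.03  0.87]
t 10.43 cover in panel mm [-4.1 -1.1  5.6] rot [-0.004 -0.007  0.003] F panel [-1.4  0.3 -1.5] M [ 0.07  0.58 -0.  ] world for +1x [ 0.86 -0.06  0.5 ] +1z [-0.5   0.03  0.87]
```

The holes are dropping over the stud tips: z is 1 mm below the earlier contact height with no force. I'll go on carefully.

```bash
python3 -m inch '[0.9,-0.1,0,0,0,0,0,1.1,-0.1,-0.4,0,0,0,0,1.1,-0.1,-0.4,0,0,0,0]'>/dev/null; python3 st.py;python3 -m inch '[0.4,0,-0.6,0,0,0,0,0.4,0,-0.7,0,0,0,0]'>/dev/null; python3 st.py;python3 -m inch '[0.4,0,-0.7,0,0,0,0,0.4,0,-0.7,0,0,0,0]'>/dev/null; python3 st.py
```

```text
t 10.68 cover in panel mm [-3.7 -1.2  4.7] rot [-0.003 -0.006  0.003] F panel [-0.7 -0.5 -1.7] M [0.03 0.68 0.01] world for +1x [ 0.86 -0.06  0.5 ] +1z [-0.5   0.03  0.87]
t 10.85 cover in panel mm [-3.8 -1.2  3.9] rot [-0.003 -0.006  0.003] F panel [-1.   0.1 -1. ] M [0.08 0.66 0.01] world for +1x [ 0.86 -0.06  0.5 ] +1z [-0.5   0.03  0.87]
t 11.02 cover in panel mm [-3.8 -1.1  3.1] rot [-0.004 -0.006  0.003] F panel [-1.   0.1 -1.6] M [0.06 0.64 0.  ] world for +1x [ 0.86 -0.06  0.5 ] +1z [-0.5   0.03  0.87]
```

```bash
python3 -m inch '[0.4,0,-0.7,0,0,0,0,0.9,0,-1.4,0,0,0,0,0.9,0,-1.4,0,0,0,0]'>/dev/null; python3 st.py;python3 -m inch '[0.4,0,-0.7,0,0,0,0,0.6,0,-1,0,0,0,0,0.6,0,-1,0,0,0,0]'>/dev/null; python3 st.py
```

```text
t 11.27 cover in panel mm [-3.7 -1.1  1.4] rot [-0.003 -0.006  0.003] F panel [-0.9 -0.6 -1.3] M [0.11 0.63 0.02] world for +1x [ 0.86 -0.06  0.5 ] +1z [-0.5   0.03  0.87]
t 11.52 cover in panel mm [-3.7 -1.   0.2] rot [-0.003 -0.006  0.003] F panel [-0.6  0.6 -1.3] M [ 0.07  0.57 -0.02] world for +1x [ 0.86 -0.06  0.5 ] +1z [-0.5   0.03  0.87]
```

```bash
python3 -m inch '[0.2,0,-0.4,0,0,0,0,0.3,0,-0.5,0,0,0,0,0.3,0,-0.5,0,0,0,0]'>/dev/null; python3 st.py;python3 -m inch '[0.1,0,-0.2,0,0,0,0,0.3,0,-0.4,0,0,0,0,0.3,0,-0.4,0,0,0,0]'>/dev/null; python3 st.py
```

```text
t 11.77 cover in panel mm [-3.6 -1.  -0.1] rot [-0.004 -0.007  0.003] F panel [-0.5 -0.3  4.9] M [-0.11  0.91 -0.16] world for +1x [ 0.86 -0.06  0.5 ] +1z [-0.5   0.03  0.87]
t 12.02 cover in panel mm [-3.5 -1.  -0.1] rot [-0.004 -0.007  0.002] F panel [-1.6 -0.5 15.2] M [-0.23  1.21 -0.21] world for +1x [ 0.86 -0.06  0.5 ] +1z [-0.5   0.03  0.87]
```

Plate is on the panel, at z ≈ 0 with firm contact. Relieve, open, and check before backing off.

```bash
python3 -m inch '[-0.2,0,0.4,0,0,0,0,-0.2,0,0.4,0,0,0,0]'>/dev/null; python3 st.py; python3 -m inch '[0,0,0,0,0,0,15,0,0,0,0,0,0,25,0,0,0,0,0,0,40,0,0,0,0,0,0,50,0,0,0,0,0,0,50]';python3 -m inch '[-5,0.3,8.7,0,0,0,50,-15,0.9,26,0,0,0,50,-30,2,52,0,0,0,50,-45,3,78,0,0,0,50,-60,3,104,0,0,0,50,-80,3,120,0,0,0,50,-110,3,130,0,0,0,50,-110,3,130,0,0,0,50]'; python3 - <<'E'
from h import *
for c in I: cv2.imwrite(f"pics/r{c}.png",bot.camera(c))
a=cv2.imread("pics/rtop.png")[155:215,195:255];b=cv2.imread("pics/rscene.png")[155:225,195:265]
cv2.imwrite("pics/r.png",np.hstack([cv2.resize(q,(400,400),interpolation=cv2.INTER_CUBIC) for q in(a,b)]))
E
```

```text
t 12.18 cover in panel mm [-3.6 -1.  -0.1] rot [-0.004 -0.007  0.003] F panel [-0.8 -1.4  7. ] M [-0.12  0.93 -0.14] world for +1x [ 0.86 -0.06  0.5 ] +1z [-0.5   0.03  0.87]
clock: 12.6
eef_pos: [0.4332, 0.1377, 0.092]
tool_rot: [0.033, 0.964, -0.007, 0.262]
ft_force: [0.0, 0.6, 0.3]
grip_width: 0.0426
grasp_force: 0.0
clock: 13.27
eef_pos: [0.3207, 0.1409, 0.2237]
tool_rot: [0.031, 0.964, -0.005, 0.263]
ft_force: [0.8, 1.0, -1.0]
grip_width: 0.0424
grasp_force: 0.0
```

View pics/r.png

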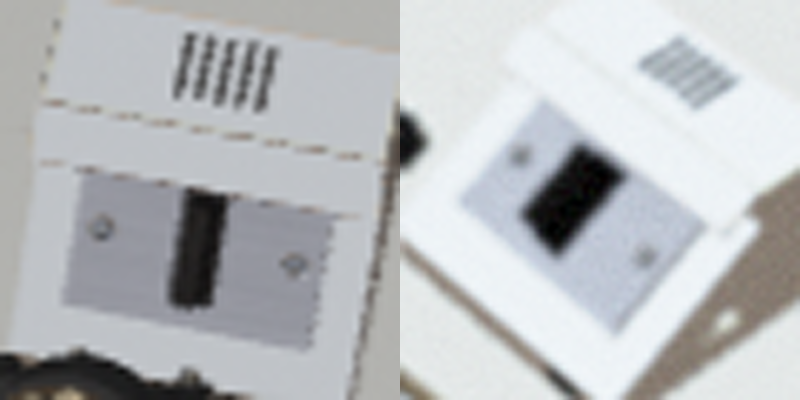

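The plate lies flat under the ledge with both studs showing inside their holes, at (102,228) and (293,264) in the top crop. The gripper is clear.

```bash
python3 -m inch '[0,0,0,0,0,0,50,0,0,0,0,0,0,50,0,0,0,0,0,0,50,0,0,0,0,0,0,50]'>/dev/null; python3 -c "
from workcell import bot;print(bot.job_done())"
```

```text
the job is handed in; nothing more can be done
None
```

The larger cover lies flush on the panel under the ledge with both studs in its holes, the gripper has let go and is clear, and the job was handed in at about 13.6 s, with the small cover and loose things never handled.

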